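Stack the mask-lens caddies on the mudroom ledge

TASK

Put the mask kit away as one stack on the clear acrylic tray: first stand the amber-lens caddy in the middle of the tray and square to it, then the blue-lens caddy on that, then the empty caddy on top, each seated fully home on the one below. Then lay the red whistle in the empty caddy and close the stack with the lid, fully seated. Leave the aluminium clip, the gel bottle and the torch where they are.

Things in the scene. Friction and masses are not known exactly. Their poses are not given: they have to be found in the camera images.
- tray: Target: clear, pale blue acrylic tray fixed to the ledge, 116 (its x) by 146 mm (its y), floor 3 mm thick, rim 4 mm thick and 8 mm high all told. Origin: centre of the underside, z up. The stack stands in it with its long side along the tray's long side.
- amber_caddy: Grey open stacking caddy, 62 wide (its x), 94 long (y), 38 mm high to the rim, 3 mm walls, the same either way round. Origin: centre of underside, z up. Its round-edged foot, 51 x 83, 5 mm high, drops into the rim (56 x 88) below; seated, it stands 33 mm above the caddy below. Grip across the 62, high on the walls. AMBER (orange) lens in black silicone held on white foam, 24 mm above underside; 110 g.
- blue_caddy: Grey open stacking caddy, 62 wide (its x), 94 long (y), 38 mm high to the rim, 3 mm walls, the same either way round. Origin: centre of underside, z up. Its round-edged foot, 51 x 83, 5 mm high, drops into the rim (56 x 88) below; seated, it stands 33 mm above the caddy below. Grip across the 62, high on the walls. BLUE lens in black silicone held on white foam, 24 mm above underside; 110 g.
- empty_caddy: Grey open stacking caddy, 62 wide (its x), 94 long (y), 38 mm high to the rim, 3 mm walls, the same either way round. Origin: centre of underside, z up. Its round-edged foot, 51 x 83, 5 mm high, drops into the rim (56 x 88) below; seated, it stands 33 mm above the caddy below. Grip across the 62, high on the walls. EMPTY: 27 mm deep inside, floor 11 mm above underside; most finger room along y; 80 g.
- whistle: Bright red plastic whistle lying on its side, 44 long by 22 wide by 18 mm high, 20 g. Origin: on the underside, z up; the round barrel (diameter 22 mm, axis upright) is centred at x = -10 mm, y = 0; the mouthpiece, 9 mm thick, runs along its x to x = +23 mm, at y from +2 to +11 mm.
- lid: Grey lid of the caddies: plate 62 (its x) by 94 mm (y), with an off-white grip bar 12 thick (x), 56 long (y), 20 mm high, from 10 to 30 mm above the underside. Origin: centre of underside, z up. Its foot, like a caddy's, drops 5 mm into the rim: seated, it stands 33 mm above the caddy's origin. Same either way round. 60 g.
- clip: Bystander: aluminium snap clip (an open loop), 62 by 40 by 8 mm, lying flat. Origin: centre of the underside. Not to be disturbed.
- gel_bottle: Bystander: frosted white bottle with a blue cap, 46 mm across, 120 mm high, standing at the far left. Origin: centre of the underside. Not to be disturbed.
- torch: Bystander: black torch with yellow bands standing on its head, 43 mm across, 105 mm high, at the far side. Origin: centre of the underside. Not to be disturbed.
Not all that is in view belongs to the job. Of the things that look like the whistle, take the one that is farthest to the robot's left at the start.

How it is judged (in metres and radians):
On the way, in this order (a step that is already met when the one before it is completed fails the run):
1. the amber-lens caddy stands in the middle of the tray, square to it, released (horizontal distance between amber_caddy and tray below 0.015 m and z of amber_caddy in the frame of tray below 0.006 m and angle between the x axis of amber_caddy and the x axis of tray, either way round below 0.22 rad and angle between amber_caddy's own z axis and vertical below 0.07 rad and contact force between the fingers and amber_caddy below 0.05 N and linear speed of amber_caddy below 0.03 m/s), for 0.2 s.
2. the blue-lens caddy is seated fully home on the amber one, released (horizontal distance between blue_caddy and amber_caddy below 0.007 m and z of blue_caddy in the frame of amber_caddy between 0.03 and 0.0355 m and angle between the x axis of blue_caddy and the x axis of amber_caddy, either way round below 0.12 rad and angle between blue_caddy's own z axis and vertical below 0.07 rad and contact force between the fingers and blue_caddy below 0.05 N and linear speed of blue_caddy below 0.03 m/s), for 0.2 s.
3. the empty caddy is seated fully home on the blue one, released (horizontal distance between empty_caddy and blue_caddy below 0.007 m and z of empty_caddy in the frame of blue_caddy between 0.03 and 0.0355 m and angle between the x axis of empty_caddy and the x axis of blue_caddy, either way round below 0.12 rad and angle between empty_caddy's own z axis and vertical below 0.07 rad and contact force between the fingers and empty_caddy below 0.05 N and linear speed of empty_caddy below 0.03 m/s), for 0.2 s.
4. the whistle lies inside the empty caddy, released (x of whistle in the frame of empty_caddy between -0.028 and 0.028 m and y of whistle in the frame of empty_caddy between -0.044 and 0.044 m and z of whistle in the frame of empty_caddy between 0.005 and 0.028 m and contact force between the fingers and whistle below 0.05 N and linear speed of whistle below 0.03 m/s), for 0.2 s.
5. the lid is seated fully home on the top caddy, released (horizontal distance between lid and empty_caddy below 0.007 m and z of lid in the frame of empty_caddy between 0.03 and 0.0355 m and angle between the x axis of lid and the x axis of empty_caddy, either way round below 0.12 rad and angle between lid's own z axis and vertical below 0.07 rad and contact force between the fingers and lid below 0.05 N and linear speed of lid below 0.03 m/s), for 0.2 s.
At the end, for the whole second after the job is handed in: Amber caddy flat in the tray (15 mm, 0.22 rad of its centre and square); on it the blue caddy, empty caddy and lid, each 30 to 35.5 mm above the one below, within 7 mm, 0.12 rad turn, 0.07 rad tilt; the whistle inside the top caddy; all released and at rest (all of step 1 and all of step 2 and all of step 3 and all of step 4 and all of step 5); the robot touches nothing.
It fails at once if the clip is pushed more than 30 mm from its place or tipped over (distance of clip from where it was at the start of the episode above 0.03 m or angle between clip's own z axis and vertical above 0.5 rad).
It fails at once if the gel bottle is pushed more than 30 mm from its place or tipped over (distance of gel_bottle from where it was at the start of the episode above 0.03 m or angle between gel_bottle's own z axis and vertical above 0.5 rad).
It fails at once if the torch is pushed more than 30 mm from its place or tipped over (distance of torch from where it was at the start of the episode above 0.03 m or angle between torch's own z axis and vertical above 0.5 rad).
It also fails if it takes over 138 s, if anything falls off the work surface, if the arm or the gripper's body presses on something with over 40 N, if the wrist force passes 120 N, or if a joint passes its speed limit or range.

ROBOT

A 6-joint arm with a two-finger parallel gripper is mounted at the origin on the work surface. World frame = base frame: x ahead of the robot, y to its left, z up, the work surface at z = 0. Lengths are in mm, angles in rad, forces in N, time in s.
With the tool pointing down it reaches from about 250 to 725 mm from the base axis. Payload 9.7 kg.
Tool frame: the origin (TCP) lies at the centre of the arm's flange, where the gripper is bolted on; the fingertips stand manip.tip_reach ahead of it and the grasp point (between the pads) lies 155 mm ahead of it (manip.tip_reach is the distance from the TCP to the fingertips, in mm); z points along the fingers, y is the direction in which the jaws open and shut (so a half turn about z gives the same grasp; the last joint's range is limited). The gripper opens to 85 mm and grips with 20 to 120 N. Pads are 22 mm wide; open, the fingers measure 114 mm over their backs; the gripper's body (76 mm by 85 mm) begins 54 mm behind the grasp point. The pads swing forward as they close: fully open they stand 13 mm farther back than shut.
Start: joints at [-1.241, 0.087, 0.176, 1.66, 0, 1.571], TCP at [178.117, -520.358, 404.684] pointing down, gripper open.
Joint ranges: [-3.13, 3.13], [-0.85, 1.81], [-1.15, 1.24], [-2.2, 2.28], [-1.44, 1.52], [-3.14, 3.14]. Speed limits (rad/s): [2.22, 2.22, 2.57, 3.14, 3.14, 3.14].

INTERFACE

Orientations are given as a unit quaternion [x, y, z, w].
In Python, from cell import manip, imaging, read_time, read_joint_positions, read_joint_velocities, read_joint_efforts, read_tcp_pos, read_orientation, read_wrist_force, read_moment, read_finger_gap gives the robot as it stands. Calls block until the motion is done:
- manip.move_pose(position, orientation): joint-space move of the TCP to a pose.
- manip.line_to(position, rotation=None, max_speed=150, contact_N=None): straight line of the TCP; rotation=None keeps the orientation; max_speed is the mean speed in mm/s. With contact_N (N) it stops when the force on the tool has changed by that much, and returns True; else False.
- manip.goto_joints(angles): joint-space move.
- manip.set_gripper(opening, grip_force=None): finger opening in mm; grip_force is the grip in N (None keeps the last); returns when the fingers have stopped.
- manip.wait(seconds).
- manip.solve_ik(position, orientation): joint angles nearest the present ones, or None.
- imaging.camera(name): name is "side" or "top" or "wrist"; returns (picture, depth): 480x640x3 uint8, red, green, blue; 480x640 float32, mm along the optical axis (not along the pixel's ray), 0 where there is no reading.
- imaging.get_calibration(name): a dict with "K" (3x3 intrinsics, pixels), "k1" (the pictures are not rectified: a ray, as slopes to the right and down, at radius r is drawn at 1 + k1 r^2 times it, then the intrinsics apply), "R" (3x3) and "t" (3): a world point X has camera coordinates R X + t; the wrist camera has in their place "tool_from_camera" (4x4, takes a point from camera to tool coordinates, whose origin is the TCP and whose axes are the flange's). Camera axes: x right, y down, z forward; pixel columns grow to the right and rows downward; lengths in mm; the calibration is good to about 2 mm. A picture is of the moment at which its call begins: read the wrist's pose just before it. get_calibration takes no time and is no camera call.
A pose or a line that the arm cannot do raises manip.PlanningError and nothing moves.
- manip.close_job(): hands the job in, once; it reports no verdict.
Trained networks look in the newest picture that a camera, given by its name, has taken for a name from the list of things; names that differ only in an ending like _2 or _b are one class to them, and where a whole thing is asked for, a point or a joint stands for the part that bears it (a point fixed in the world has none). Each returns a list of dicts, best first, with "confidence" (0 to 1); they miss things now and then, are a little off and sometimes report something else, mostly with a low value. They report only what shows in the picture. A call takes as long as a camera call. They do not tell look-alikes from the thing itself.
- imaging.look_for(camera, label): "xyz" ([x, y, z] in mm, in world coordinates, good to about 4 mm: the middle of the surface that is visible of it).
- imaging.masks_of(camera, label): "mask" (480x640 bool, what is visible of it).
Readings, each from a call of its own:
- read_time(): time.
- read_joint_positions(): joint angles.
- read_joint_velocities(): joint speeds.
- read_joint_efforts(): joint torques, N m.
- read_tcp_pos(): TCP position.
- read_orientation(): TCP orientation.
- read_wrist_force(): force on the tool from outside, world axes, zero at the start.
- read_moment(): the same for the moment, N m.
- read_finger_gap(): finger opening in mm.
Only numpy, scipy, OpenCV 4.12 (cv2) and the standard library are available. Lean on these libraries where they do the work, as an engineer would, in place of code of your own. Each camera call takes 0.05 s, during which the arm holds its last target.

## Working session

There is one attempt and no reset: what is moved stays moved. The work goes in short steps, each a Python script; the robot and the scene stay as the last script left them, time stands still between calls to the robot, and variables do not carry over. Pictures are saved under pics/ and viewed, and the job is handed in when it is done.

```bash
ls; mkdir -p pics; python3 - <<'E'
from cell import *
import cv2,numpy as np
for c in ("top","side","wrist"):
    p,d=imaging.camera(c); cv2.imwrite(f"pics/a_{c}.png",p[:,:,::-1]); np.save(f"pics/a_{c}_d.npy",d)
    k=imaging.get_calibration(c); print(c,k)
print(read_time(),manip.tip_reach,read_orientation(),read_finger_gap())
E
```

```text
pics
top {'K': array([[603.09878775,   0.        , 308.27147755],
       [  0.        , 603.09878775, 245.18617085],
       [  0.        ,   0.        ,   1.        ]]), 'k1': 0.04817001929262791, 'R': array([[-0.01468113, -0.99966888,  0.02113287],
       [-0.98242949,  0.01048877, -0.18633918],
       [ 0.18605582, -0.02349722, -0.98225817]]), 't': array([  50.65231758,  510.43113017, 1073.23843665])}
side {'K': array([[466.84389562,   0.        , 316.58910145],
       [  0.        , 466.84389562, 236.64154072],
       [  0.        ,   0.        ,   1.        ]]), 'k1': -0.05593953743179944, 'R': array([[-0.9907663 , -0.13432823, -0.01838631],
       [-0.08156928,  0.69889042, -0.7105622 ],
       [ 0.10829858, -0.70250132, -0.70339413]]), 't': array([513.10415722,  25.91683514, 897.46085717])}
wrist {'K': array([[374.96754778,   0.        , 315.00506678],
       [  0.        , 374.96754778, 240.70070816],
       [  0.        ,   0.        ,   1.        ]]), 'k1': -0.05735633014983384, 'tool_from_camera': array([[ 1.55124425e-03, -9.55116511e-01, -2.96226339e-01,
         7.63292430e+01],
       [ 9.99998681e-01,  1.62412489e-03,  4.62766906e-08,
        -1.15289118e+00],
       [ 4.81064371e-04, -2.96225949e-01,  9.55117771e-01,
         3.18025442e+01],
       [ 0.00000000e+00,  0.00000000e+00,  0.00000000e+00,
         1.00000000e+00]])}
0.15 173.4 [ 9.86436716e-01  1.64141253e-01 -1.06612851e-04 -4.93157940e-04] 85.41102099838939
```

View pics/a_top.png

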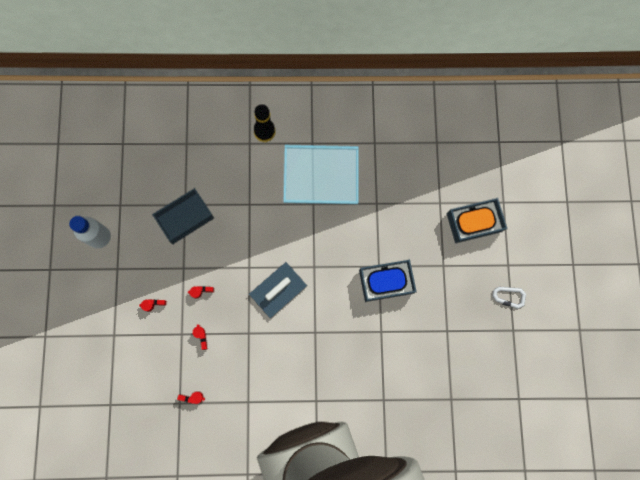

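View pics/a_side.png

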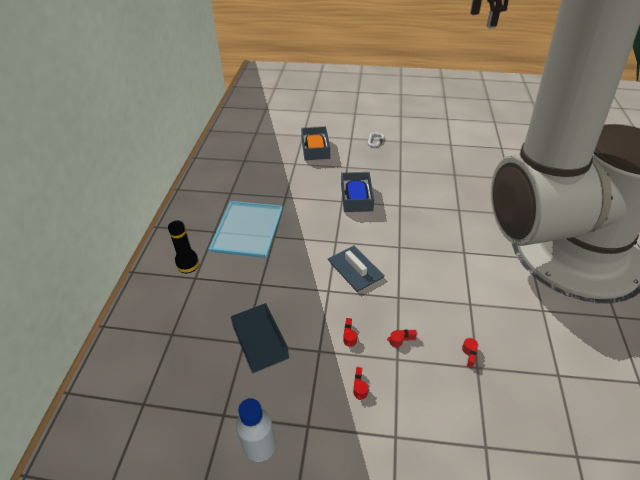

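View pics/a_wrist.png

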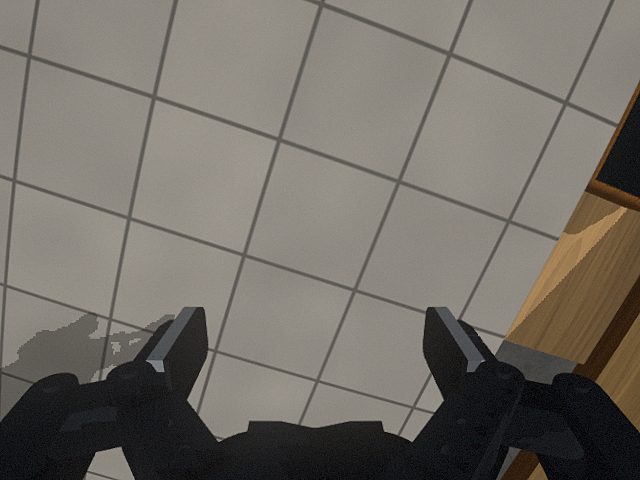

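The top view shows the amber caddy at (477,220), blue at (387,280), the empty caddy at (183,216), the lid at (277,290) and the tray at (321,174). There are four red whistles; the one farthest left is at (152,304). Next I'll fit poses from masks and depth.

```bash
cat > h.py <<'E'
from cell import *
import cv2,numpy as np
from scipy.spatial.transform import Rotation as Ro
def rays(c,uv):
    k=imaging.get_calibration(c); D=np.array([k['k1'],0,0,0,0.])
    return cv2.undistortPoints(np.asarray(uv,float).reshape(-1,1,2),k['K'],D,criteria=(3,50,1e-10)).reshape(-1,2)
def extr(c,pose=None):
    k=imaging.get_calibration(c)
    if c!='wrist': R=k['R'];t=k['t'];return R.T,-R.T@t
    T=k['tool_from_camera'];p,q=pose;Rt=Ro.from_quat(q).as_matrix()
    return Rt@T[:3,:3],Rt@T[:3,3]+np.array(p)
def cloud(c,d,mask,pose=None):
    v,u=np.nonzero(mask&(d>0)); r=rays(c,np.c_[u,v]);z=d[v,u][:,None]
    A,o=extr(c,pose); return np.c_[r*z,z]@A.T+o
def atz(c,uv,z,pose=None):
    r=rays(c,uv);A,o=extr(c,pose);w=np.c_[r,np.ones(len(r))]@A.T
    return o+w*((z-o[2])/w[:,2:])
def rect(P):
    (cx,cy),(w,h),a=cv2.minAreaRect(P[:,:2].astype(np.float32))
    a=np.deg2rad(a)
    if w>h: w,h=h,w; a+=np.pi/2      # a: direction of short side (object x)
    a=(a+np.pi/2)%np.pi-np.pi/2
    return cx,cy,w,h,a
# tool orientation: pointing down, jaws (tool y) along world angle a
def Q(a):
    y=np.array([np.cos(a),np.sin(a),0]);z=np.array([0,0,-1.]);x=np.cross(y,z)
    return list(Ro.from_matrix(np.c_[x,y,z]).as_quat())
def shot(c,name):
    pose=(read_tcp_pos(),read_orientation());p,d=imaging.camera(c)
    cv2.imwrite(f"pics/{name}.png",p[:,:,::-1]);return p,d,pose
E
python3 - <<'E'
from h import *
p,d,_=shot("top","b_top")
for n in ["tray","amber_caddy","blue_caddy","empty_caddy","lid","whistle"]:
    for m in imaging.masks_of("top",n):
        M=m['mask']
        if M.sum()<20 or m['confidence']<.3: continue
        v,u=np.nonzero(M)
        P=cloud("top",d,M); z=P[:,2]
        print(n,round(m['confidence'],2),"px",u.mean().round(),v.mean().round(),M.sum(),"z pct",np.percentile(z,[1,10,50,90,99]).round(1))
        zt={"tray":-99}.get(n,np.percentile(z,99)-6) if 'caddy' in n else -99
        print("   rect",np.round(rect(P[z>zt]),3), "rectall",np.round(rect(P),3))
E
```

```text
Traceback (most recent call last):
  File "h.py", line 13, in cloud
    v,u=np.nonzero(mask&(d>0)); r=rays(c,np.c_[u,v]);z=d[v,u][:,None]
                                  ~~~~^^^^^^^^^^^^^^
  File "h.py", line 6, in rays
    return cv2.undistortPoints(np.asarray(uv,float).reshape(-1,1,2),k['K'],D,criteria=(3,50,1e-10)).reshape(-1,2)
           ~~~~~~~~~~~~~~~~~~~^^^^^^^^^^^^^^^^^^^^^^^^^^^^^^^^^^^^^^^^^^^^^^^^^^^^^^^^^^^^^^^^^^^^^
cv2.error: OpenCV(4.12.0) :-1: error: (-5:Bad argument) in function 'undistortPoints'
> Overload resolution failed:
>  - undistortPoints() got an unexpected keyword argument 'criteria'
>  - undistortPoints() got an unexpected keyword argument 'criteria'
```

```bash
sed -i "s/return cv2.undistortPoints(.*/return cv2.undistortPointsIter(np.asarray(uv,float).reshape(-1,1,2),k['K'],D,None,None,(3,50,1e-10)).reshape(-1,2)/" h.py
python3 - <<'E'
from h import *
p,d,_=shot("top","b_top")
for n in ["tray","amber_caddy","blue_caddy","empty_caddy","lid","whistle"]:
    for m in imaging.masks_of("top",n):
        M=m['mask']
        if M.sum()<20 or m['confidence']<.3: continue
        v,u=np.nonzero(M)
        P=cloud("top",d,M); z=P[:,2]
        print(n,round(m['confidence'],2),"px",u.mean().round(),v.mean().round(),M.sum(),len(P))
        if n=='tray': print("  maskrect",np.round(rect(atz("top",np.c_[u,v],4)),3))
        if len(P)<20: continue
        print("z pct",np.percentile(z,[1,10,50,90,99]).round(1))
        zt=np.percentile(z,99)-6 if 'caddy' in n else -99
        print("   rect",np.round(rect(P[z>zt]),3), "rectall",np.round(rect(P),3))
E
```

```text
tray 0.74 px 320.0 175.0 4134 4120
  maskrect [ 6.61334e+02  1.68700e+01  1.18541e+02  1.44433e+02 -3.50000e-02]
z pct [-2.3  0.   3.1  7.  10.9]
   rect [ 6.62405e+02  1.69460e+01  1.21603e+02  1.44310e+02 -3.50000e-02] rectall [ 6.62405e+02  1.69460e+01  1.21603e+02  1.44310e+02 -3.50000e-02]
amber_caddy 0.59 px 387.0 281.0 1785 1784
z pct [ 9.1 16.3 23.6 36.4 40.4]
   rect [ 4.46258e+02 -1.03320e+02  6.23260e+01  9.40710e+01  1.57000e-01] rectall [ 4.46294e+02 -1.03639e+02  6.23270e+01  9.50010e+01  1.57000e-01]
amber_caddy 0.57 px 477.0 220.0 1905 1899
z pct [-1.2 15.8 23.9 36.6 40.5]
   rect [ 5.60973e+02 -2.79099e+02  6.38790e+01  9.77590e+01  2.31000e-01] rectall [ 5.66474e+02 -2.86683e+02  7.15270e+01  1.14965e+02  2.23000e-01]
blue_caddy 0.8 px 388.0 280.0 1869 1868
z pct [-2.1 15.3 23.5 36.4 40.4]
   rect [ 4.46221e+02 -1.03530e+02  6.23310e+01  9.43960e+01  1.59000e-01] rectall [ 4.50320e+02 -1.09335e+02  6.96860e+01  1.07177e+02  1.64000e-01]
empty_caddy 0.57 px 183.0 216.0 1856 1851
z pct [ 5.5  8.3 12.3 36.7 40.6]
   rect [5.74643e+02 2.81079e+02 6.37210e+01 9.51780e+01
[... 571 characters left out ...]
8160e+01 4.36570e+01 1.53000e-01] rectall [2.37548e+02 2.61231e+02 2.18160e+01 4.36570e+01 1.53000e-01]
whistle 0.67 px 199.0 291.0 198 198
z pct [ 1.  11.6 17.  20.  23. ]
   rect [ 4.30105e+02  2.47563e+02  2.33310e+01  4.69050e+01 -1.38000e-01] rectall [ 4.30105e+02  2.47563e+02  2.33310e+01  4.69050e+01 -1.38000e-01]
whistle 0.64 px 200.0 336.0 216 213
z pct [-1.8 12.5 17.3 20.1 21.7]
   rect [347.699 243.849  21.758  45.075  -1.013] rectall [347.699 243.849  21.758  45.075  -1.013]
whistle 0.62 px 151.0 304.0 185 183
z pct [ 1.  12.4 17.4 20.1 22.1]
   rect [4.07035e+02 3.36471e+02 1.80120e+01 4.62120e+01 1.08000e-01] rectall [4.07035e+02 3.36471e+02 1.80120e+01 4.62120e+01 1.08000e-01]
```

```bash
python3 - <<'E'
from h import *
for n,x,y,a in [("tray",661.5,17,-.035),("amber",561,-279,.22),("blue",446.2,-103.4,.158),("empty",574.6,281,.564),("lid",433,102,.711),("wh",407,336.5,.1+1.57)]:
  for off in (0,np.pi):
    for z in (186,300,420):
        j=manip.solve_ik([x,y,z],Q(a+off)); print(n,round(off,1),z,None if j is None else np.round(j,2))
E
```

```text
tray 0 186 [0.03 0.37 0.09 1.29 0.   1.63]
tray 0 300 [0.03 0.34 0.28 1.5  0.   1.63]
tray 0 420 [0.03 0.38 0.56 1.75 0.   1.63]
tray 3.1 186 [ 0.03  0.37  0.09  1.29  0.   -1.51]
tray 3.1 300 [ 0.03  0.34  0.28  1.5   0.   -1.51]
tray 3.1 420 [ 0.03  0.38  0.56  1.75  0.   -1.51]
amber 0 186 [-0.46  0.29 -0.01  1.27  0.    0.89]
amber 0 300 [-0.46  0.26  0.17  1.48  0.    0.89]
amber 0 420 [-0.46  0.29  0.44  1.72  0.    0.89]
amber 3.1 186 [-0.46  0.29 -0.01  1.27  0.   -2.25]
amber 3.1 300 [-0.46  0.26  0.17  1.48  0.   -2.25]
amber 3.1 420 [-0.46  0.29  0.44  1.72  0.   -2.25]
blue 0 186 [-0.23 -0.1  -0.44  1.24  0.    1.19]
blue 0 300 [-0.23 -0.15 -0.25  1.46  0.    1.19]
blue 0 420 [-0.23 -0.13 -0.    1.69  0.    1.19]
blue 3.1 186 [-0.23 -0.1  -0.44  1.24  0.   -1.96]
blue 3.1 300 [-0.23 -0.15 -0.25  1.46  0.   -1.96]
blue 3.1 420 [-0.23 -0.13 -0.    1.69  0.   -1.96]
empty 0 186 [0.45 0.32 0.03 1.28 0.   1.46]
empty 0 300 [0.45 0.29 0.21 1.49 0.   1.46]
empty 0 420 [0.45 0.32 0.48 1.73 0.   1.46]
empty 3.1 186 [ 0.45  0.32  0.03  1.28  0.   -1.68]
empty 3.1 300 [ 0.45  0.29  0.21  1.49  0.   -1.68]
empty 3.1 420 [ 0.45  0.32  0.48  1.73  0.   -1.68]
lid 0 186 [ 0.23 -0.14 -0.47  1.24  0.    1.09]
lid 0 300 [ 0.23 -0.18 -0.28  1.47  0.    1.09]
lid 0 420 [ 0.23 -0.16 -0.03  1.7   0.    1.09]
lid 3.1 186 [ 0.23 -0.14 -0.47  1.24  0.   -2.05]
lid 3.1 300 [ 0.23 -0.18 -0.28  1.47  0.   -2.05]
lid 3.1 420 [ 0.23 -0.16 -0.03  1.7   0.   -2.05]
wh 0 186 [ 0.69  0.06 -0.27  1.23  0.    0.59]
wh 0 300 [ 0.69  0.02 -0.1   1.45  0.    0.59]
wh 0 420 [0.69 0.04 0.16 1.69 0.   0.59]
wh 3.1 186 [ 0.69  0.06 -0.27  1.23  0.   -2.55]
wh 3.1 300 [ 0.69  0.02 -0.1   1.45  0.   -2.55]
wh 3.1 420 [ 0.69  0.04  0.16  1.69  0.   -2.55]
```

```bash
cat >> h.py <<'E'
def wmeas(name,zlo,zhi,cx,cy,r=75):
    p,d,pose=shot("wrist",name)
    P=cloud("wrist",d,np.ones(d.shape,bool),pose)
    s=(P[:,2]>zlo)&(P[:,2]<zhi)&(np.hypot(P[:,0]-cx,P[:,1]-cy)<r)
    return P,s,pose
E
python3 - <<'E'
from h import *
manip.move_pose([561,-279,300],Q(.225))
P,s,pose=wmeas("w_amber",32,44,561,-279)
print(read_time(),pose[0],s.sum(),np.round(rect(P[s]),3),np.percentile(P[s][:,2],[5,50,95]))
E
```

```text
2.35 [ 560.50455621 -279.88719648  300.42046206] 2621 [ 5.59525e+02 -2.78313e+02  6.16090e+01  9.52920e+01  2.31000e-01] [33.06383765 36.72991163 37.88866183]
```

View pics/w_amber.png

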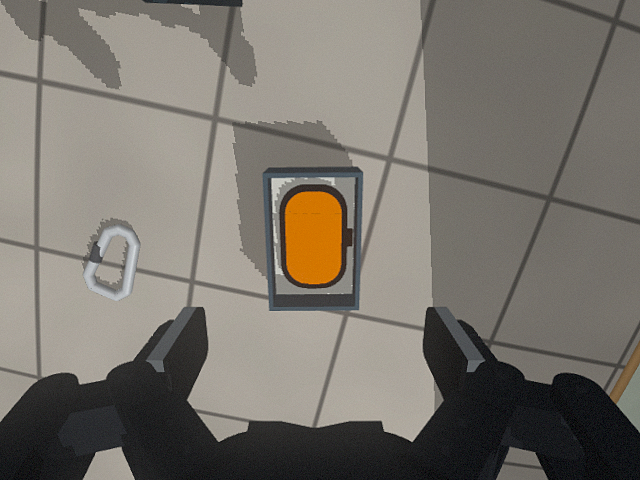

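The caddy is centred at about (315,240) and its rect fits 62×95, 1.7 mm from the top camera's value. The clip at (115,262) is clear of the left finger. Grasping now.

```bash
cat >> h.py <<'E'
def st(tag): print(tag,"t",round(read_time(),2),"tcp",np.round(read_tcp_pos(),1),"F",np.round(read_wrist_force(),1),"gap",round(read_finger_gap(),1))
def pick(x,y,a,z,force=30,up=None,pre=85):
    manip.line_to([x,y,z+60],Q(a),max_speed=150)
    manip.line_to([x,y,z],max_speed=80); st("down")
    manip.set_gripper(pre-60 if pre>60 else 0,grip_force=force); st("grip")
    manip.line_to([x,y,up or z+100],max_speed=100); st("up")
E
python3 - <<'E'
from h import *
pick(559.5,-278.3,.231,184)
shot("wrist","w_amber2")
E
```

```text
down t 3.77 tcp [ 559.7 -278.4  184.5] F [ 0.3 -0.7  0.6] gap 85.4
grip t 4.12 tcp [ 559.7 -278.4  184.8] F [-0.7  0.7  4.3] gap 61.1
up t 5.27 tcp [ 559.4 -278.2  283.1] F [-0.2 -0.7  0.3] gap 61.4
```

View pics/w_amber2.png

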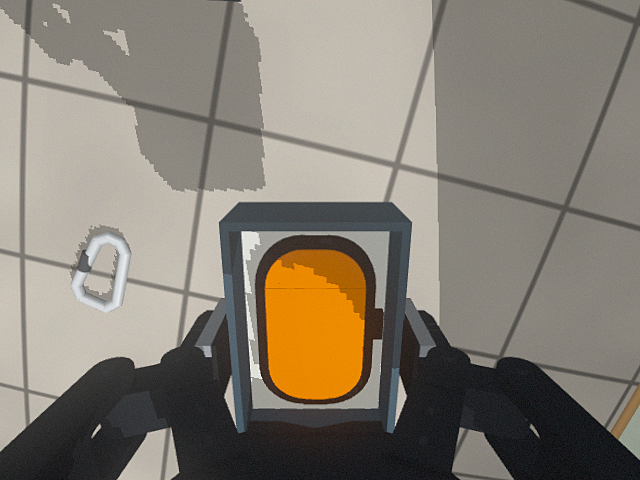

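The caddy is held squarely, gap 61. Placing it on the tray.

```bash
cat >> h.py <<'E'
def place(x,y,a,z,opening=80,cont=6,deep=3):
    manip.move_pose([x,y,max(z+60,320)],Q(a)); st("over")
    manip.line_to([x,y,z+12],Q(a),max_speed=150)
    manip.wait(.15);p=np.array(read_tcp_pos());st("near")
    c=manip.line_to([x,y,z-deep],Q(a),max_speed=30,contact_N=cont); print("contact",c);st("low")
    return c
E
python3 - <<'E'
from h import *
place(661.5,17,-.035,187.5)
E
```

```text
over t 6.52 tcp [661.4  16.1 319.7] F [-1.  -0.2 -1.1] gap 61.7
near t 7.62 tcp [661.9  17.  200.9] F [-0.2 -0.6 -1.7] gap 61.2
contact True
low t 8.05 tcp [661.5  17.  187.6] F [-1.6  0.9  4.6] gap 61.2
```

```bash
python3 - <<'E'
from h import *
manip.set_gripper(85)
st("rel")
manip.line_to([661.5,17,303],max_speed=150);manip.wait(.2)
P,s,pose=wmeas("w_amber3",35,47,661.5,17)
st("hover");print(np.round(rect(P[s]),3),np.percentile(P[s][:,2],[5,50,95]))
E
```

```text
rel t 8.42 tcp [661.3  17.  186.6] F [-0.2  0.   0.3] gap 85.0
hover t 9.59 tcp [661.4  17.  302.1] F [-0.   0.2  0.3] gap 85.0
[ 6.61836e+02  1.74450e+01  6.16480e+01  9.50600e+01 -3.40000e-02] [35.9688117  39.70319628 40.86917979]
```

View pics/w_amber3.png

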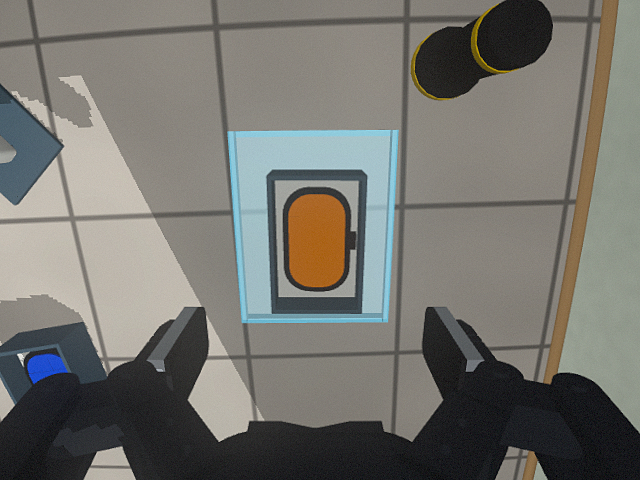

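```bash
python3 - <<'E'
from h import *
pose=(read_tcp_pos(),read_orientation())
X=atz("wrist",[(229,130),(398,130),(388,322),(243,322)],8,pose); print(X.round(1),X.mean(0))
print(np.linalg.norm(X[0]-X[1]),np.linalg.norm(X[1]-X[2]),np.linalg.norm(X[2]-X[3]))
X=atz("wrist",[(229,130),(398,130),(388,322),(243,322)],0,pose); print(X.mean(0))
E
```

```text
[[605.4  92.9   8. ]
 [719.6  89.1   8. ]
 [716.2 -56.3   8. ]
 [601.8 -52.6   8. ]] [660.7744608   18.27205957   8.        ]
114.23996133497995 145.48267764442085 114.45825874421112
[660.67244099  15.96295502   0.        ]
```

Amber is centred on the tray within 1.5 mm and square to it. Now the blue caddy.

```bash
python3 - <<'E'
from h import *
manip.line_to([661.5,17,330],max_speed=200)
manip.move_pose([446.2,-103.4,300],Q(.158)); manip.wait(.2)
P,s,pose=wmeas("w_blue",32,44,446.2,-103.4)
r=rect(P[s]);st("hover");print(np.round(r,3),np.percentile(P[s][:,2],[5,50,95]))
if np.hypot(r[0]-446.2,r[1]+103.4)<4 and abs(r[3]-94.5)<2 and abs(r[2]-62)<1.5:
    pick(r[0],r[1],r[4],184,up=290)
    manip.wait(.1);shot("wrist","w_blue2")
E
```

```text
hover t 11.1 tcp [ 447.  -103.1  299.9] F [ 0.  -0.2 -0. ] gap 85.0
[ 4.44852e+02 -1.02079e+02  6.17160e+01  9.43220e+01  1.62000e-01] [32.83638073 36.70825375 37.92210594]
down t 12.53 tcp [ 445.  -102.1  184.4] F [-0.5 -0.8  0.3] gap 85.5
grip t 12.87 tcp [ 445.1 -102.1  184.6] F [-0.5 -0.   5.5] gap 61.7
up t 14.07 tcp [ 444.7 -102.   289.2] F [ 0.   0.7 -1.4] gap 61.2
```

View pics/w_blue2.png

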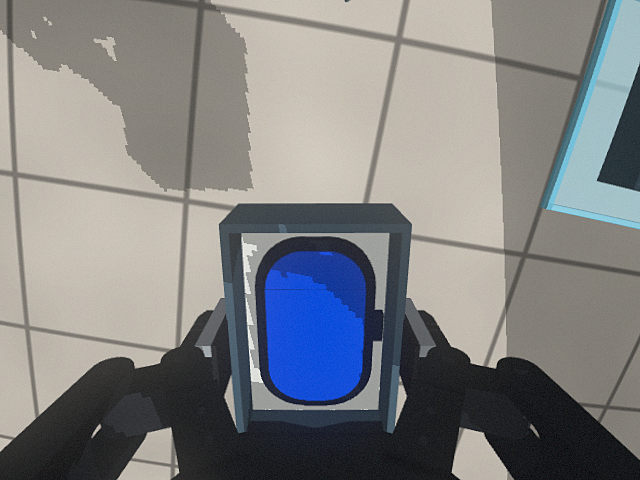

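It is held in the same spot in the pads as amber was. Placing it on amber.

```bash
python3 - <<'E'
from h import *
place(661.6,17.2,-.034,220.6)
E
```

```text
over t 15.21 tcp [661.1  16.7 319.9] F [ 0.1 -0.2 -0.7] gap 61.5
near t 16.09 tcp [661.9  17.1 234.2] F [-0.4 -0.6 -1.5] gap 61.9
contact True
low t 16.52 tcp [661.7  17.2 220.5] F [-1.2 -0.1  4.7] gap 61.4
```

```bash
python3 - <<'E'
from h import *
manip.set_gripper(85); st("rel")
manip.line_to([661.5,17,336],max_speed=150);manip.wait(.2)
P,s,pose=wmeas("w_blue3",68,80,661.5,17)
st("hover");print(np.round(rect(P[s]),3),np.percentile(P[s][:,2],[5,50,95]))
manip.move_pose([574.6,281,300],Q(.564)); manip.wait(.2)
P,s,pose=wmeas("w_empty",32,44,574.6,281)
r=rect(P[s]);st("hover");print(np.round(r,3),np.percentile(P[s][:,2],[5,50,95]))
E
```

```text
rel t 16.89 tcp [661.4  17.2 219.7] F [-0.6 -0.8  0.5] gap 85.0
hover t 18.07 tcp [661.4  17.  335.1] F [-0.4 -0.7 -0. ] gap 85.3
[ 6.61942e+02  1.72420e+01  6.17100e+01  9.45460e+01 -3.30000e-02] [69.31649739 72.66937315 73.87766855]
hover t 19.4 tcp [575.2 280.  300.1] F [ 0.4 -0.  -0.4] gap 85.2
[572.719 282.558  61.619  94.946   0.577] [33.21971374 36.7294079  37.87544771]
```

View pics/w_blue3.png

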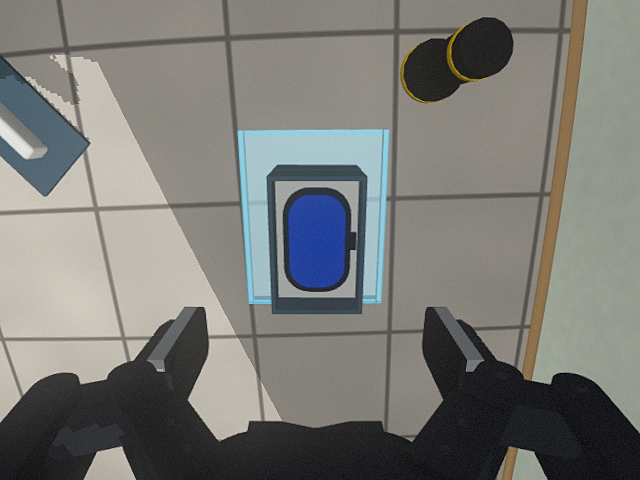

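View pics/w_empty.png

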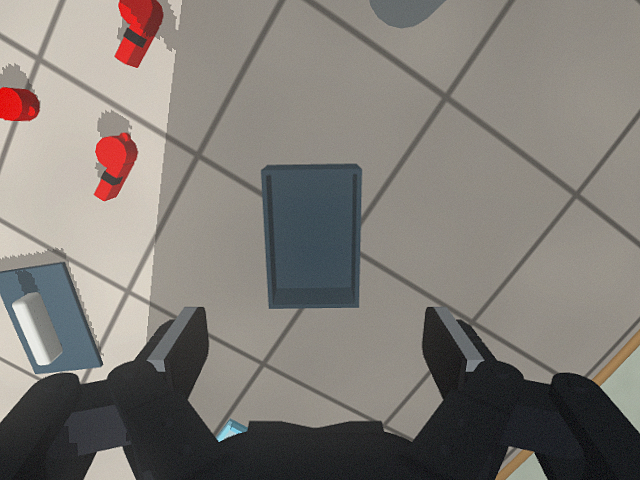

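Blue is seated: its rim is at 73.9 mm, 33.0 mm above amber's 40.9, with centre and yaw matching. The empty caddy is at about (313,236) and its rect is good. I'll pick and place it.

```bash
python3 - <<'E'
from h import *
pick(572.72,282.56,.577,184,up=300)
c=place(661.6,17.2,-.034,253.6)
p=read_tcp_pos()
if c and abs(p[2]-253.6)<1.6:
    manip.set_gripper(85); st("rel")
    manip.line_to([661.5,17,369],max_speed=150);manip.wait(.2)
    P,s,pose=wmeas("w_empty3",101,113,661.5,17)
    st("hover");print(np.round(rect(P[s]),3),np.percentile(P[s][:,2],[5,50,95]))
    # whistle
    manip.move_pose([407,336.5,280],Q(1.57)); manip.wait(.2)
    P,s,pose=wmeas("w_wh",12,24,407,336.5,40)
    st("hover");print(np.round(rect(P[s]),3),P[s].mean(0),np.percentile(P[s][:,2],[5,50,95]))
E
```

```text
down t 20.82 tcp [572.9 282.6 184.5] F [ 0.  -0.6 -0. ] gap 85.0
grip t 21.17 tcp [573.  282.7 184.8] F [-0.3 -0.1  5.2] gap 61.8
up t 22.48 tcp [572.6 282.5 299.1] F [ 0.4 -0.6 -1.2] gap 61.4
over t 23.56 tcp [661.5  18.3 319.8] F [ 0.4 -0.  -1.2] gap 61.4
near t 24.23 tcp [661.9  17.5 267.2] F [-0.5  0.2 -1.6] gap 61.5
contact True
low t 24.66 tcp [661.8  17.1 253.7] F [0.6 0.9 4.2] gap 61.3
rel t 25.02 tcp [661.5  17.2 252.8] F [0.5 0.2 0. ] gap 84.9
hover t 26.2 tcp [661.4  17.  368.2] F [-0.9 -0.  -0.2] gap 85.0
[ 6.62172e+02  1.74610e+01  6.16890e+01  9.51370e+01 -3.40000e-02] [102.03542455 105.69478312 106.8555178 ]
hover t 27.99 tcp [407.5 336.2 280.1] F [-0.5 -0.5  0.1] gap 84.7
[4.04584e+02 3.36134e+02 2.11140e+01 4.34450e+01 4.30000e-02] [406.01289092 339.10890662  16.76099055] [14.54443712 16.92557071 18.07251427]
```

```bash
ls pics
```

```text
a_side.png
a_side_d.npy
a_top.png
a_top_d.npy
a_wrist.png
a_wrist_d.npy
b_top.png
w_amber.png
w_amber2.png
w_amber3.png
w_blue.png
w_blue2.png
w_blue3.png
w_empty.png
w_empty3.png
w_wh.png
```

View pics/w_wh.png

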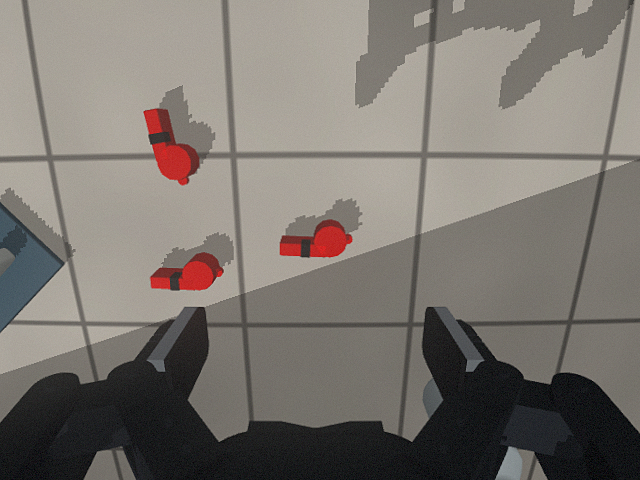

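View pics/w_empty3.png

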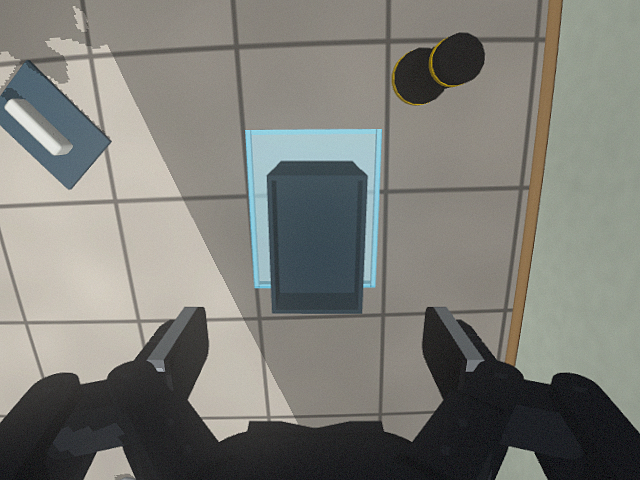

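```bash
python3 - <<'E'
from h import *
p=cv2.imread("pics/w_wh.png")
cv2.imwrite("pics/w_wh_z.png",cv2.resize(p[205:285,260:370],None,fx=7,fy=7,interpolation=cv2.INTER_NEAREST))
pose=(read_tcp_pos(),read_orientation())
hsv=cv2.cvtColor(p,cv2.COLOR_BGR2HSV)
P,s,pose=wmeas("w_wh1",14.5,24,404,336,40)
Q_=P[s]; np.save("pics/wh.npy",Q_)
for y in range(306,368,4):
    t=Q_[(abs(Q_[:,1]-y)<2)]
    if len(t)>3: print(y,len(t),np.percentile(t[:,0],[2,98]).round(1),np.median(t[:,2]).round(1))
E
```

```text
314 26 [405.3 413.5] 17.0
318 85 [404.9 413.7] 17.0
322 87 [405.1 413.9] 16.9
326 86 [405.5 413.9] 16.9
330 89 [405.3 414.4] 17.5
334 87 [405.7 414.7] 17.2
338 128 [398.6 414.4] 16.9
342 174 [395.3 414.2] 17.0
346 198 [394.  414.4] 16.9
350 203 [394.3 414. ] 16.9
354 143 [395.8 412.5] 17.0
358 31 [399.3 409.7] 16.8
```

View pics/w_wh_z.png

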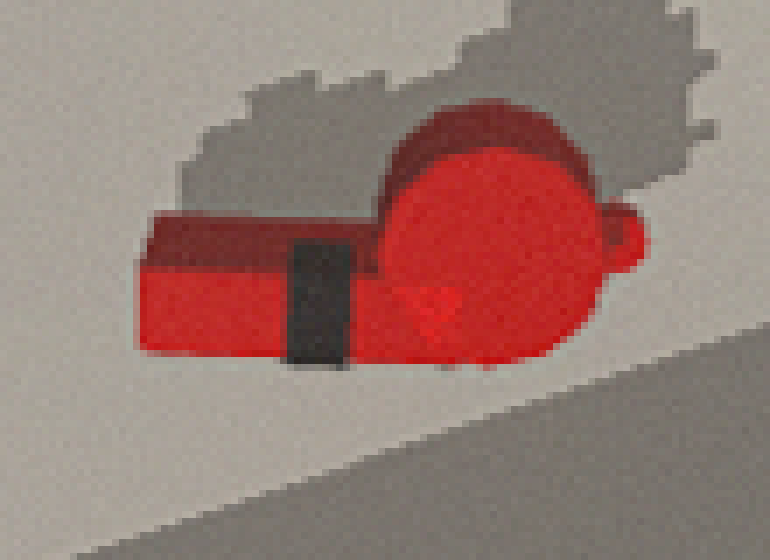

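Empty is seated: its rim is at 106.9 mm, 33.0 mm above blue's. The barrel is at (404.2,347.8) with the mouthpiece pointing toward −y at about (315,245)px; the zoom also shows a small lug behind the barrel. Grasping across the barrel.

```bash
python3 - <<'E'
from h import *
manip.set_gripper(50,grip_force=20)
manip.move_pose([404.2,347.5,280],Q(-.04))
manip.line_to([404.2,347.5,200],max_speed=150)
manip.line_to([404.2,347.5,176.4],max_speed=60,contact_N=6); st("down")
manip.set_gripper(5,grip_force=20); st("grip")
manip.line_to([404.2,347.5,300],max_speed=120); st("up")
manip.wait(.1);shot("wrist","w_wh2")
E
```

```text
down t 31.16 tcp [404.1 347.4 176.1] F [-0.   0.7  0.3] gap 50.0
grip t 31.52 tcp [404.4 347.6 176.8] F [0.2 0.4 2.1] gap 21.0
up t 32.7 tcp [404.1 347.4 299.1] F [-0.3 -0.5 -1.7] gap 21.3
```

View pics/w_wh2.png

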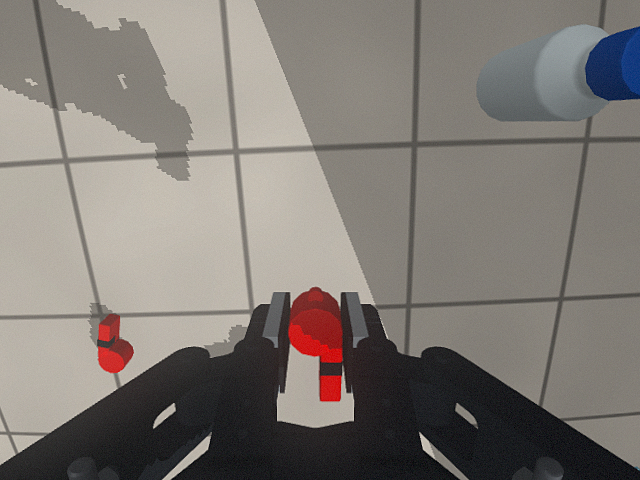

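The whistle is held squarely at (316,330)px. Moving it into the caddy.

```bash
python3 - <<'E'
from h import *
a=np.pi/2-.034
x,y=653.0,17.7
manip.line_to([404.2,347.5,340],max_speed=150)
manip.move_pose([x,y,340],Q(a)); st("over")
manip.line_to([x,y,290],Q(a),max_speed=100)
c=manip.line_to([x,y,257.3],max_speed=40,contact_N=4); print(c); st("low")
shot("wrist","w_wh3")
E
```

```text
over t 35.22 tcp [652.9  18.2 339.8] F [ 0.6  0.2 -0.9] gap 21.2
True
low t 36.67 tcp [652.8  17.7 256.8] F [-1.1  1.   4.9] gap 21.5
```

View pics/w_wh3.png

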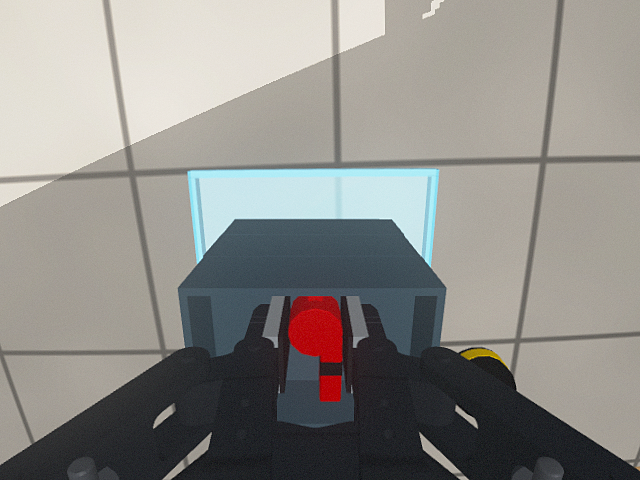

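It is inside the caddy and touching the floor. Releasing, then checking.

```bash
python3 - <<'E'
from h import *
manip.set_gripper(34,grip_force=20); st("rel")
manip.line_to([653,17.7,369],max_speed=100)
manip.move_pose([661.5,17,369],Q(-.034));manip.set_gripper(50);manip.wait(.1)
P,s,pose=wmeas("w_e4",101,113,661.5,17)
st("hover");print(np.round(rect(P[s]),3),np.percentile(P[s][:,2],[5,50,95]))
manip.move_pose([433.1,102.1,275],Q(.711)); manip.wait(.2)
P,s,pose=wmeas("w_lid",5,14,433.1,102.1,70); st("hover")
print(np.round(rect(P[s]),3),np.percentile(P[s][:,2],[5,50,95]))
b=(P[:,2]>25)&(P[:,2]<36)&(np.hypot(P[:,0]-433.1,P[:,1]-102.1)<45)
print("bar",np.round(rect(P[b]),3),np.percentile(P[b][:,2],[5,50,95]))
E
```

```text
rel t 37.01 tcp [652.6  17.7 255.5] F [-0.6  0.2 -0.6] gap 33.8
hover t 40.14 tcp [661.5  17.  369. ] F [-0.3 -0.4 -0.1] gap 50.0
[ 6.62188e+02  1.76710e+01  6.16560e+01  9.47680e+01 -3.20000e-02] [102.21117134 105.68535782 106.90122276]
hover t 41.41 tcp [433.9 101.9 275.2] F [-0.1 -0.2 -0.7] gap 50.2
[431.337 103.946  61.519  94.063   0.714] [7.82629987 8.9170507  9.98765353]
bar [431.435 104.029  11.99   56.057   0.706] [26.58798028 28.59074171 29.79806823]
```

View pics/w_e4.png

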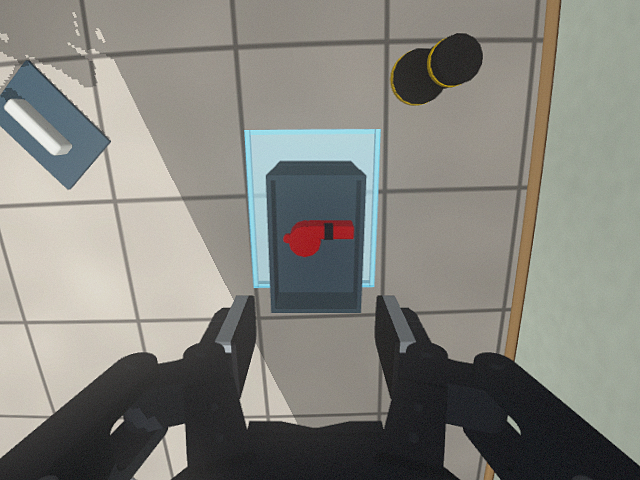

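View pics/w_lid.png

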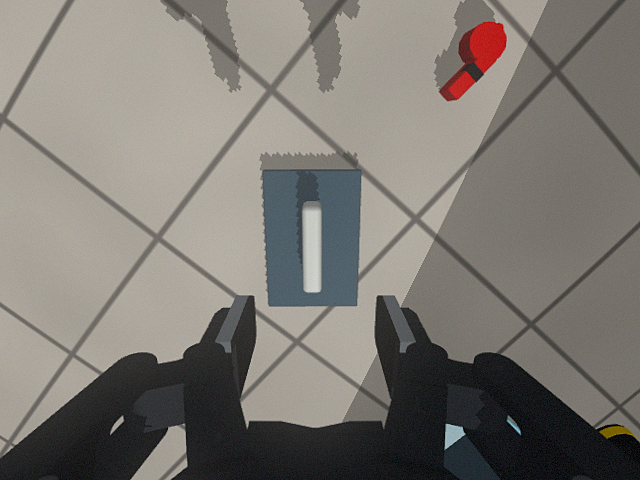

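The whistle lies flat inside the caddy at (320,235)px. The lid plate and bar fits agree (12×56 bar, same centre). Picking up the lid.

```bash
python3 - <<'E'
from h import *
x,y,a=431.4,104.0,.712
manip.line_to([x,y,245],Q(a),max_speed=150)
c=manip.line_to([x,y,186],max_speed=60,contact_N=6); print(c); st("down")
manip.set_gripper(0,grip_force=40); st("grip")
manip.line_to([x,y,320],max_speed=120); st("up")
manip.wait(.1);shot("wrist","w_lid2")
c=place(661.8,17.4,-.034,288,deep=3)
E
```

```text
False
down t 42.89 tcp [431.6 104.  186.4] F [-0.1  0.5 -0.2] gap 50.2
grip t 43.32 tcp [431.5 104.  186.4] F [-0.6  0.2  3.6] gap 11.1
up t 44.58 tcp [431.3 104.  319.2] F [-0.2 -0.  -0.2] gap 11.6
over t 45.71 tcp [661.3  17.8 348. ] F [ 0.3  0.8 -0.5] gap 11.0
near t 46.33 tcp [661.8  17.6 301.9] F [-1.3 -0.9 -1.4] gap 10.9
contact True
low t 46.76 tcp [662.   17.4 288.4] F [ 1.2 -0.6  6.3] gap 11.1
```

View pics/w_lid2.png

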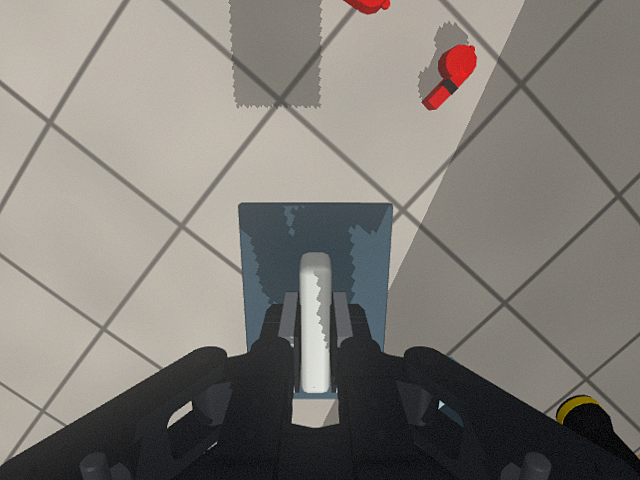

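Contact came at 288.4, the expected seated height. Releasing and checking everything.

```bash
python3 - <<'E'
from h import *
manip.set_gripper(45,grip_force=20); st("rel")
manip.line_to([661.8,17.4,377],max_speed=100);manip.wait(.3)
P,s,pose=wmeas("w_fin",106,117,661.5,17)
st("hover");print("plate",np.round(rect(P[s]),3),np.percentile(P[s][:,2],[5,50,95]))
b=(P[:,2]>126)&(P[:,2]<138)&(np.hypot(P[:,0]-661.5,P[:,1]-17)<45)
print("bar",np.round(rect(P[b]),3),np.percentile(P[b][:,2],[5,50,95]))
manip.goto_joints([-1.241,0.087,0.176,1.66,0,1.571])
shot("side","side_fin");shot("top","top_fin");st("end")
E
```

```text
rel t 47.18 tcp [661.8  17.4 287.4] F [-0.3 -0.4  0.4] gap 45.5
hover t 48.58 tcp [661.8  17.4 376.7] F [-0.9 -0.2  0.2] gap 44.9
plate [ 6.62549e+02  1.77460e+01  6.17240e+01  9.43390e+01 -3.40000e-02] [109.78648307 110.8939324  111.95345732]
bar [ 6.62855e+02  1.81610e+01  1.18310e+01  5.55300e+01 -3.90000e-02] [128.35539281 130.55483973 131.72024726]
end t 51.23 tcp [ 178.7 -520.2  404.6] F [0.4 0.4 0.4] gap 45.2
```

View pics/side_fin.png

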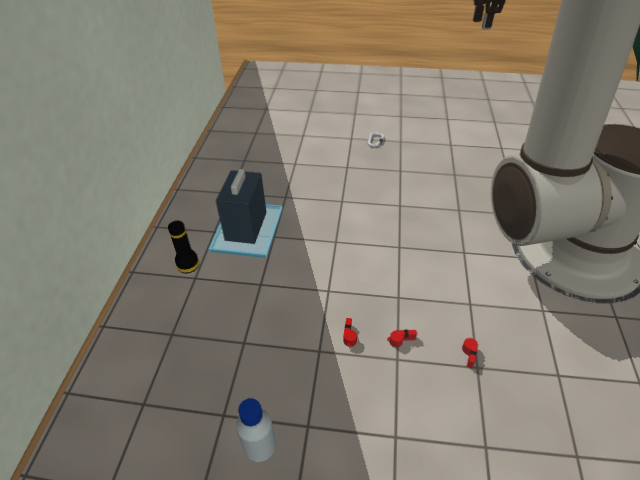

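View pics/top_fin.png

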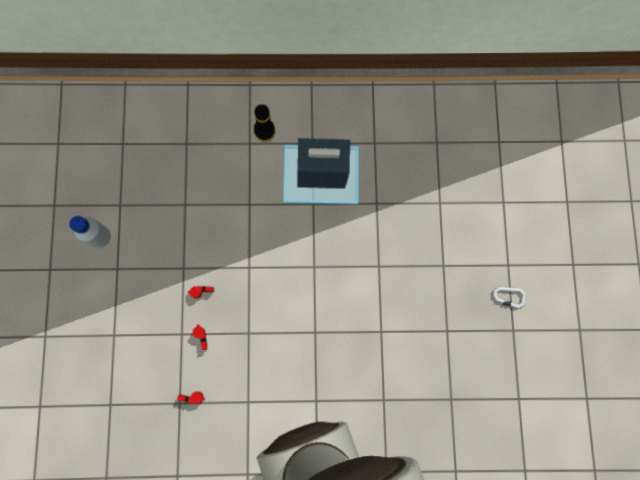

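Lid plate top is at 112.0 mm, which puts the lid's underside at 102 (expected 102), with centre and yaw matching the stack. The bystanders at (263,120), (90,232) and (509,298) in the top view have not moved.

```bash
python3 -c "
from cell import *
manip.close_job(); print(read_time())"
```

```text
the job is handed in; nothing more can be done
the job is handed in; nothing more can be done
```

The stack is on the tray in the order asked: amber caddy, blue caddy, empty caddy with the left-most red whistle lying in it, and the lid on top. I handed the job in at about 51 s; no verdict was reported.

- **Seating:** the rims measured 40.9, 73.9 and 106.9 mm, so each caddy stands 33.0 mm above the one below. The lid plate top is at 112.0 mm, as expected.
- **Alignment:** measured centres agree within about 1 mm through the stack, and turn within 0.005 rad. Amber is about 1.5 mm from the tray centre.
- **Whistle:** it was flat inside the caddy when I looked before closing the lid.
- **Bystanders:** the clip, gel bottle and torch show no movement in the final side and top pictures. The arm is back at its start pose, clear of everything.

No check failed. The only disagreements were small: the top and wrist cameras differed by 1–3 mm, and the whistle's rectangle fit gave an angle of the wrong sign, so I used its edge slope instead.

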